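# Lift the round resonator out of the radio bank with tongs

### The job

Pick up the steel tongs from the bench, close their jaws on the round metal resonator can that stands in one of the three seats of the black radio bank, and lift it upright out of its seat, at least 5 cm clear of the bank's top. The gripper itself must never touch the round can, and the two square cans and the other things on the bench stay where they are. Finish while still holding the can up, still and upright, in the squeezed tongs: put nothing down.

Things in the scene. Friction and masses are not known exactly. Their poses are not given: they have to be found in the camera images.
- tongs: Steel spring tongs lying flat, loose, 213 mm long, 20 mm tall, 80 g, balanced near the origin: on the middle line, at the underside, halfway along the flat 44 mm long grip panels outside the arms. x points to the jaws, y to the left arm, z up. Heel at x = -100 to -84 mm, jaws (4 mm thick) at x = 80 to 113 mm. Open they are 59 mm wide outside at the origin, squeezed on the round can 46 mm.
- tongs_jaw (a point): Point midway between the jaws: 97 mm along x from the tongs' origin, 10 mm above the underside; axes as the tongs. Jaw gap: 53 mm open; each mm of squeeze at the grip panels (along y) closes it 2.1 mm: 43 mm at 54 mm grip width, 26 mm at 46 mm.
- tongs_left (a joint): Closing angle of each arm, rad: 0 open, 0.028 at 54 mm grip width, 0.075 at 46 mm (jaws just touch the round can), 0.15 shut. Both arms move alike. A spring opens them: 5 N a side starts to close them, 8 N at 46 mm. Half squeezed they can be lifted and carried with the jaws open.
- can: The round resonator can: bare aluminium cylinder, 26 mm diameter, 44 mm tall (a brass screw stub of 8 mm diameter adds 3 mm), about 40 g, standing loose in one of the three seats. Origin: centre of its underside; z up along it.
- square0: Square aluminium can, 20 x 20 x 44 mm, loose in another of the seats; leave it. Origin: centre of its underside.
- square1: The other square aluminium can, as the first, in the remaining seat; leave it.
- chassis: Fixed black radio bank, 200 mm (x) by 340 mm (y), flat top at 44 mm. Origin: centre of its underside; x points from its front to its back, z up. Behind the seats are rows of small cards 8 mm high (x = 6 to 56 mm) and seven upright antennas reaching 112 mm above the top (x = 86 mm).
- seat_mid (a point): The middle one of the three seats, on the bank's top at x = -45 mm, y = 0 of the bank; the other two lie 90 mm to either side along the bank's y. Each is a grey collar, 15 mm inner and 20 mm outer radius, 6 mm high; the can inside stands on the bank's top.
- screwdriver: Screwdriver lying on the bench before the bank, leave alone. Origin: at its middle, underside; lies along its x.
- mug: White mug, radius 40 mm, 90 mm tall, leave alone. Origin: centre of its underside.
- spare_antenna: Loose stub antenna lying on the bench, 120 mm long along its x, 11 mm thick, leave alone. Origin: its middle, underside.
- jar: White jar, radius 30 mm, 80 mm tall, leave alone. Origin: centre of its underside.
Not all that is in view belongs to the job. There is more than one size of the tongs; the one meant has the size given above.

How it is judged:
By the outcome, as a careful person would: the job done as asked, in the order asked, and still so for the second after the job is handed in, while the arm keeps its last pose, push and grip.
It also fails if it takes over 48 s, if anything falls off the work surface, if the arm or the gripper's body presses on something with over 40 N, if the wrist force passes 120 N, or if a joint passes its speed limit or range.

### The arm

A 6-joint arm with a two-finger parallel gripper is mounted at the origin on the work surface. World frame = base frame: x ahead of the robot, y to its left, z up, the work surface at z = 0. Lengths are in m, angles in rad, forces in N, time in s.
With the tool pointing down it reaches from about 0.3 to 0.75 m from the base axis. Payload 8.5 kg.
Tool frame: the origin (TCP) lies between the finger pads; the fingertips stand 8 mm ahead of it and the grasp point (between the pads) lies 11 mm behind it; z points along the fingers, y is the line along which they close (so a half turn about z gives the same grasp; the last joint's range is limited). The gripper opens to 88 mm and grips with 3 to 60 N. Pads are 18 mm wide; open, the fingers measure 123 mm over their backs; the gripper's body (75 mm by 187 mm) begins 45 mm behind the grasp point.
Start: joints at [-1.329, 0.381, 1.297, -0, 1.464, -0.215], TCP at [0.243, -0.494, 0.247] pointing down, gripper open.
Joint ranges: [-3.11, 3.11], [-0.89, 2.33], [0.22, 2.48], [-1.42, 4.56], [0.17, 2.85], [-2.88, 2.88]. Speed limits (rad/s): [2.39, 2.39, 3.14, 3.14, 3.14, 3.14].

### API

Orientations are given as a 3x3 rotation matrix whose columns are the frame's x, y, z axes.
In Python, from plant import ctrl, vision, hand_in gives the robot as it stands.
- The arm moves only by the tool jog_arm, never from a script. Its argument "series" is a list of rows, each an object with "xyz": the shift along the tool's x, y, z in units of 0.25 m (1.0 is 0.25 m), a list of three; "turn": the turn about the tool's z in units of 180 degrees (1.0 is 180 degrees); "jaw": the closure, from -1 (fully open) to 1 (shut). In form: [{"xyz": [tx, ty, tz], "turn": turn, "jaw": jaw}, ...]. A call has 1 to 5 rows; each row is the pose to reach, as a shift and turn from the pose commanded when the call began, along the tool's axes at that moment, turning the shorter way round; what a row does not reach only later rows make up. A row lasts 1/8 s, in which the tool goes at most 62.5 mm and 10.7 degrees, less where a joint would pass 70% of its speed; a pose out of reach is approached as far as the arm can. A call with a number of a shift or a turn outside -1 to 1 is refused whole. A call with a gripper value outside its range is refused whole. The fingers move at their own pace and stop on an object; "newtons" is the grip in N (left out, the last holds). Time passes only in rows, so rows that repeat a pose let the fingers close. It gives the time, the measured TCP pose, the force, the opening and the grip force at its end, in the units of the state.
- ctrl.get_state(): the state, without advancing time (a new reading comes with each control period).
- vision.capture(name): name is "side" or "top" or "wrist"; returns a dict with "frame" (384x512x3 uint8, red, green, blue), "fovy" (degrees; the focal length in pixels is half the picture's height over the tangent of half this angle, whatever the lens; pixels are square), "cx", "cy" (the principal point, pixels), "world_from_camera" (4x4, takes a point from camera to world coordinates). Camera axes: x right, y up, looking along -z (the intrinsics and any distortion apply to the point x, -y, -z); pixel columns grow to the right and rows downward; lengths in m; the calibration is good to about 2 mm. A picture is of the moment at which its call begins. There is no depth.
- hand_in(): hands the job in; it is judged then, once.
The state is a dict: "time": time; "qpos": joint angles; "joint_velocities": joint speeds; "joint_torque": joint torques, N m; "eef_pos": TCP position; "ee_rot": TCP orientation; "force": force on the tool from outside, world axes, zero at the start; "moment": the same for the moment, N m; "opening": opening from 0.0 (shut) to 1.0 (fully open); "finger_force": force on a finger pad.
Only numpy, scipy, OpenCV 4.12 (cv2) and the standard library are available. Lean on these libraries where they do the work, as an engineer would, in place of code of your own. Each camera call takes 0.05 s, during which the arm holds its last target. There are 200 camera calls.

## Working session

There is one attempt and no reset: what is moved stays moved. The work goes in short steps, Python scripts to look and compute and a tool call to move; the robot and the scene stay as the last step left them, time stands still between calls to the robot, and variables do not carry over. Pictures are saved under pics/ and viewed, at most 10 in all, crops included, and the job is handed in when it is done.

Besides the shell and the picture viewer there is one more tool, called after "Emit:" by a JSON object that holds its "api" and its "payload". jog_arm: Moves the arm, as the interface text tells. Shifts and turns lie within -1 to 1; 1 stands for 0.25 m of shift or 180 degrees of turn. Its arguments: {"type":"object","properties":{"series":{"type":"array","items":{"type":"object","properties":{"xyz":{"type":"array","items":{"type":"number"}},"turn":{"type":"number"},"jaw":{"type":"number"}}}},"newtons":{"type":"number"}},"required":["series"]}

```bash
mkdir -p pics
cat > h.py <<'E'
import numpy as np, cv2
from plant import ctrl, vision
def cap(n):
    d=vision.capture(n); d['frame']=np.asarray(d['frame']); return d
def save(d,f,crop=None,s=1):
    im=d['frame'][...,::-1]
    if crop: x0,y0,x1,y1=crop; im=im[y0:y1,x0:x1]
    cv2.imwrite('pics/'+f,cv2.resize(im,None,fx=s,fy=s,interpolation=cv2.INTER_CUBIC))
def ray(d,u,v):
    f=d['frame'].shape[0]/2/np.tan(np.radians(d['fovy'])/2)
    p=np.array([(u-d['cx'])/f,(v-d['cy'])/f])
    T=np.array(d['world_from_camera']); 
    return T[:3,3],T[:3,:3]@np.array([p[0],-p[1],-1])
def onz(d,u,v,z):
    o,r=ray(d,u,v); return o+r*(z-o[2])/r[2]
def proj(d,P):
    T=np.array(d['world_from_camera']); c=T[:3,:3].T@(np.array(P)-T[:3,3])
    f=d['frame'].shape[0]/2/np.tan(np.radians(d['fovy'])/2)
    return d['cx']+f*c[0]/-c[2], d['cy']-f*c[1]/-c[2]
E
python3 - <<'E'
from h import *
a=cap('top');b=cap('side')
print({k:v for k,v in a.items() if k!='frame'},{k:v for k,v in b.items() if k!='frame'})
save(a,'top.png',s=1.55);save(b,'side.png',s=1.55)
print(ctrl.get_state())
E
```

```text
{'fovy': 43.41210411259469, 'cx': 258.04237814773774, 'cy': 190.2148373221814, 'world_from_camera': array([[ 0.02187445,  0.99056539, -0.13528382,  0.26152699],
       [-0.99973044,  0.0227259 ,  0.00475253,  0.04717552],
       [ 0.00778214,  0.13514339,  0.99079549,  1.44710356],
       [ 0.        ,  0.        ,  0.        ,  1.        ]])} {'fovy': 47.6823761794785, 'cx': 257.66868719859366, 'cy': 193.6267279188703, 'world_from_camera': array([[-0.90167456,  0.24284882, -0.35778126, -0.04896462],
       [-0.43233934, -0.52180684,  0.73539127,  1.04218333],
       [-0.00810381,  0.81776651,  0.57549306,  0.84229298],
       [ 0.        ,  0.        ,  0.        ,  1.        ]])}
{'time': 0.1, 'qpos': array([-1.32930051e+00,  3.81116526e-01,  1.29811034e+00, -1.27354982e-05,
        1.46359820e+00, -2.15295873e-01]), 'joint_velocities': array([-0.00044596, -0.00046722, -0.00256199,  0.00198401,  0.00087792,
       -0.0005005 ]), 'joint_torque': array([ 3.73789706e-03, -4.38650715e+01, -2.24912095e+01,  7.14590703e-02,
        3.42424982e-02, -9.16888735e-05]), 'eef_pos': array([ 0.24253123, -0.493388  ,  0.24623117]), 'ee_rot': array([[ 8.97471639e-01,  4.41072061e-01, -3.07032491e-04],
       [ 4.41072096e-01, -8.97470880e-01,  1.19361943e-03],
       [ 2.50919463e-04, -1.20666305e-03, -9.99999241e-01]]), 'force': array([-0.11641389,  0.35137437,  0.29303985]), 'moment': array([-0.05479615,  0.00402292, -0.00370862]), 'finger_force': 0.0, 'opening': 1.0012346507501473}
```

View pics/top.png

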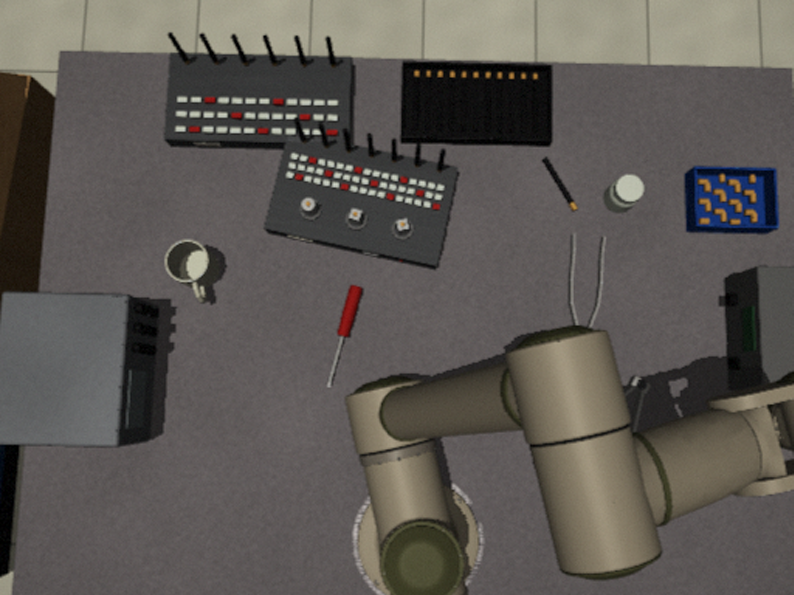

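View pics/side.png

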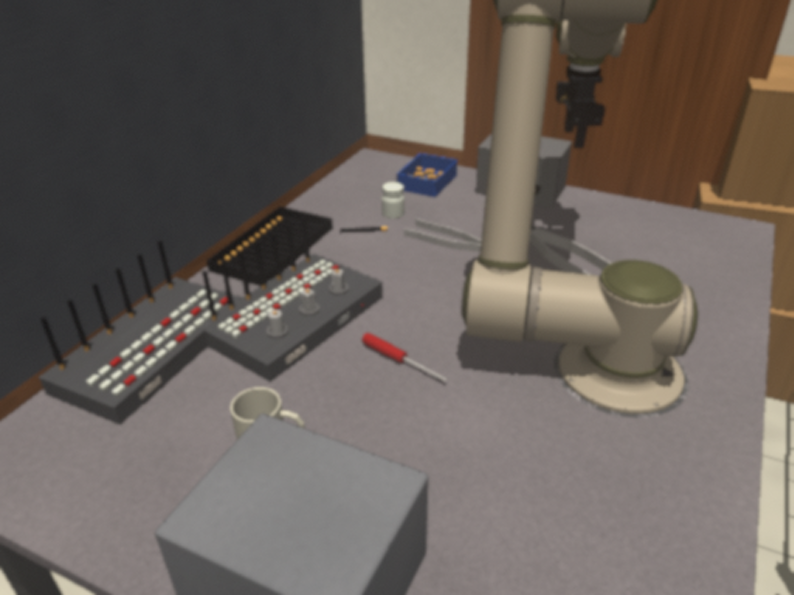

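The top view shows the bank at (360,200) with the left can (308,207) looking round and the cans at (356,216) and (402,227) looking square. Tongs at (590,280) are half hidden by the arm, and there is something else near (640,385). The second bank (260,100) has no cans.

Run:
```python
from h import *
a=cap('top');w=cap('wrist')
for n,u,v,z in [('tipL',573,235,.02),('tipR',605,237,.02),('low L',578,325,.02),('lowR',592,325,.02),('odd',640,382,.02),('can',308,204,.091),('sq',355,213,.091),('sq2',403,225,.091),('jar',628,185,.08),('ant',560,185,0.01),('box',730,330,.1),('corner',265,230,.044),('corner2',437,266,.044)]:
    print(n,onz(a,u/1.55,v/1.55,z).round(3))
save(w,'w0.png')
print(w['world_from_camera'].round(3),w['fovy'])
```

```text
tipL [ 0.582 -0.295  0.02 ]
tipR [ 0.579 -0.357  0.02 ]
low L [ 0.406 -0.303  0.02 ]
lowR [ 0.406 -0.33   0.02 ]
odd [ 0.3  -0.42  0.02]
can [0.613 0.215 0.091]
sq [0.598 0.128 0.091]
sq2 [0.577 0.038 0.091]
jar [ 0.667 -0.385  0.08 ]
ant [ 0.685 -0.272  0.01 ]
box [ 0.395 -0.559  0.1  ]
corner [0.572 0.301 0.044]
corner2 [ 0.51  -0.029  0.044]
[[ 0.441  0.853  0.279  0.314]
 [-0.898  0.42   0.135 -0.458]
 [-0.002 -0.31   0.951  0.385]
 [ 0.     0.     0.     1.   ]] 68.09459500160966
```

View pics/w0.png

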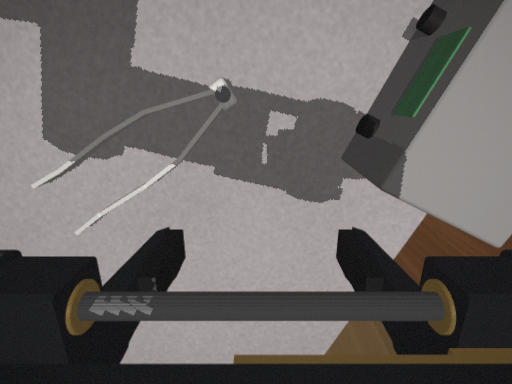

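Run:
```python
from h import *
w=cap('wrist')
for p in [(223,93),(213,85),(233,103),(35,185),(78,232),(145,111),(178,163),(72,163),(280,122)]: print(p,onz(w,*p,.02).round(3))
```

```text
(223, 93) [ 0.297 -0.415  0.02 ]
(213, 85) [ 0.3  -0.4   0.02]
(233, 103) [ 0.292 -0.431  0.02 ]
(35, 185) [ 0.078 -0.235  0.02 ]
(78, 232) [ 0.035 -0.306  0.02 ]
(145, 111) [ 0.235 -0.337  0.02 ]
(178, 163) [ 0.192 -0.397  0.02 ]
(72, 163) [ 0.13  -0.272  0.02 ]
(280, 122) [ 0.297 -0.493  0.02 ]
```

The second tongs (wrist picture heel (223,93), tips (35,185),(78,232)) measure about 280 mm, so they are the large decoy. Candidates in the top picture are A (590,280), jaw width 62 mm outside as specified, and B (640,385), too long. I choose A and move over it to check.

Emit:
{"api": "jog_arm", "payload": {"series": [{"xyz":[0.2,-0.05,0],"turn":0.05,"jaw":-1},{"xyz":[0.4,-0.1,0],"turn":0.1,"jaw":-1},{"xyz":[0.6,-0.15,0],"turn":0.16,"jaw":-1},{"xyz":[0.8,-0.19,0],"turn":0.16,"jaw":-1},{"xyz":[1.0,-0.23,0],"turn":0.16,"jaw":-1}]}}

```text
time: 0.88
eef_pos: [0.4428, -0.3305, 0.2468]
ee_rot: [[0.999, -0.046, -0.0], [-0.046, -0.999, -0.0], [-0.0, 0.0, -1.0]]
force: [0.4, -0.5, 0.7]
opening: 0.997
finger_force: 0.0
```

Emit:
{"api": "jog_arm", "payload": {"series": [{"xyz":[0,0,0],"turn":0,"jaw":-1},{"xyz":[0,0,0],"turn":0,"jaw":-1},{"xyz":[0,0,0],"turn":0,"jaw":-1}]}}

```text
time: 1.25
eef_pos: [0.4408, -0.3325, 0.2467]
ee_rot: [[0.999, -0.047, -0.0], [-0.047, -0.999, -0.0], [-0.0, 0.0, -1.0]]
force: [0.1, 0.1, -0.4]
opening: 0.995
finger_force: 0.0
```

Run:
```python
from h import *
w=cap('wrist');save(w,'w1.png',s=1.5);np.save('w1.npy',w,allow_pickle=True)
s=ctrl.get_state();print(s['time'],s['eef_pos'],s['ee_rot'].round(3))
```

```text
1.3 [ 0.44079929 -0.33256256  0.2467472 ] [[ 0.999 -0.048 -0.   ]
 [-0.048 -0.999 -0.   ]
 [-0.     0.    -1.   ]]
```

View pics/w1.png

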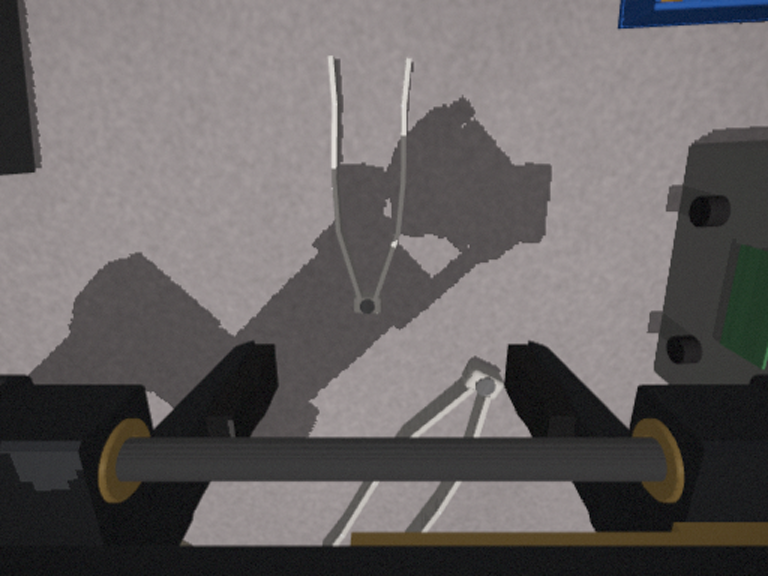

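Run:
```python
from h import *
w=np.load('w1.npy',allow_pickle=True).item()
print(w['world_from_camera'].round(3))
for n,u,v,z in [('tipLout',329,57,.02),('tipRout',412,60,.02),('heel top',367,306,.02),('heel rear',367,315,.02),('panelL',336,170,.02),('panelLb',340,230,.02),('panelR',405,150,.02),('panelRb',397,240,.02),('Bheel',485,385,.02),('blue corner',620,28,.03)]:
    print(n,onz(w,u/1.5,v/1.5,z).round(3))
```

```text
[[-0.048  0.949  0.31   0.521]
 [-0.999 -0.045 -0.015 -0.336]
 [-0.001 -0.311  0.95   0.385]
 [ 0.     0.     0.     1.   ]]
tipLout [ 0.586 -0.292  0.02 ]
tipRout [ 0.581 -0.355  0.02 ]
heel top [ 0.381 -0.308  0.02 ]
heel rear [ 0.372 -0.307  0.02 ]
panelL [ 0.502 -0.29   0.02 ]
panelLb [ 0.452 -0.289  0.02 ]
panelR [ 0.515 -0.348  0.02 ]
panelRb [ 0.441 -0.338  0.02 ]
Bheel [ 0.293 -0.418  0.02 ]
blue corner [ 0.593 -0.508  0.03 ]
```

The crop confirms A: 212 mm from heel (367,315) to tips (329,57)/(412,60), 62 mm wide, origin at about (0.471, -0.315), yaw -4.5°. Descending around its grip panels.

Emit:
{"api": "jog_arm", "payload": {"series": [{"xyz":[0.116,-0.078,0.2],"turn":0.0095,"jaw":-1},{"xyz":[0.116,-0.078,0.44],"turn":0.0095,"jaw":-1},{"xyz":[0.116,-0.078,0.68],"turn":0.0095,"jaw":-1},{"xyz":[0.116,-0.078,0.86],"turn":0.0095,"jaw":-1},{"xyz":[0.116,-0.078,0.94],"turn":0.0095,"jaw":-1}]}}

```text
time: 1.92
eef_pos: [0.4701, -0.3136, 0.0093]
ee_rot: [[0.997, -0.077, -0.003], [-0.077, -0.997, 0.003], [-0.003, -0.002, -1.0]]
force: [0.6, -0.1, 0.4]
opening: 0.999
finger_force: 0.0
```

Emit:
{"api": "jog_arm", "payload": {"series": [{"xyz":[0,0,0],"turn":0,"jaw":-1},{"xyz":[0,0,0],"turn":0,"jaw":-1},{"xyz":[0,0,0],"turn":0,"jaw":-1}]}}

```text
time: 2.3
eef_pos: [0.4714, -0.314, 0.0123]
ee_rot: [[0.997, -0.076, 0.001], [-0.076, -0.997, -0.001], [0.001, 0.001, -1.0]]
force: [-0.2, -0.6, 0.6]
opening: 1.001
finger_force: 0.0
```

Run:
```python
from h import *
w=cap('wrist');save(w,'w2.png',s=1.5);np.save('w2.npy',w,allow_pickle=True)
s=ctrl.get_state();print(s['time'],s['eef_pos'],s['ee_rot'].round(3))
```

```text
2.35 [ 0.47144411 -0.31385322  0.0122169 ] [[ 0.997 -0.076  0.001]
 [-0.076 -0.997 -0.001]
 [ 0.001  0.001 -1.   ]]
```

View pics/w2.png

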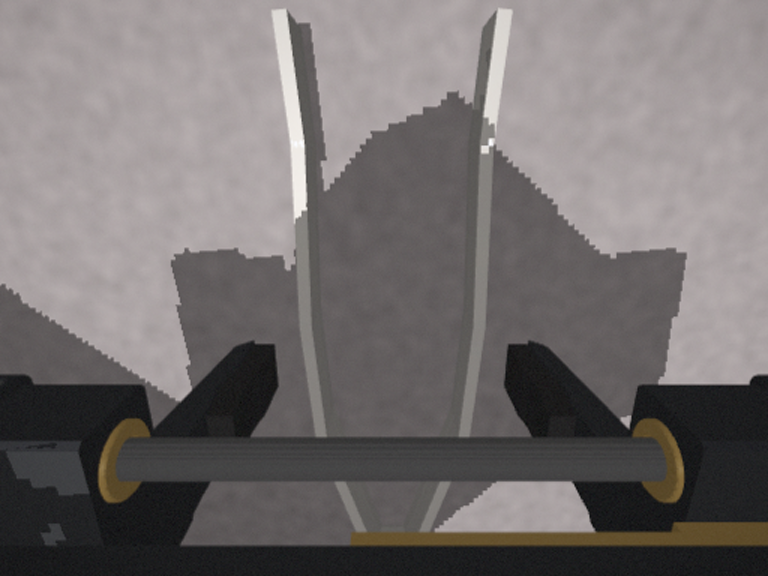

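Run:
```python
from h import *
w=np.load('w2.npy',allow_pickle=True).item()
s=ctrl.get_state();R=np.array(s['ee_rot']);e=np.array(s['eef_pos'])
for n,u,v,z in [('tipL',280,10,.02),('tipR',505,10,.02),('bendL1',296,140,.02),('bendL',300,330,.02),('bendR',484,330,.02),('botL',316,430,.02),('botR',470,430,.02)]:
    p=onz(w,u/1.5,v/1.5,z); print(n,p.round(4),'tool',(R.T@(p-e)).round(4))
```

```text
tipL [ 0.5874 -0.2931  0.02  ] tool [ 0.114  -0.0295 -0.0077]
tipR [ 0.5828 -0.353   0.02  ] tool [ 0.114   0.0305 -0.0077]
bendL1 [ 0.5545 -0.2926  0.02  ] tool [ 0.0812 -0.0275 -0.0077]
bendL [ 0.4946 -0.2852  0.02  ] tool [ 0.021  -0.0303 -0.0078]
bendR [ 0.4899 -0.3466  0.02  ] tool [ 0.0209  0.0312 -0.0078]
botL [ 0.4549 -0.2854  0.02  ] tool [-0.0187 -0.0271 -0.0078]
botR [ 0.4506 -0.3412  0.02  ] tool [-0.0187  0.0288 -0.0078]
```

The grasp is centred: tips at tool x 114 mm, panels within ±22 mm. Half squeeze to 54 mm.

Emit:
{"api": "jog_arm", "payload": {"series": [{"xyz":[0,0,0],"turn":0,"jaw":-0.227},{"xyz":[0,0,0],"turn":0,"jaw":-0.227},{"xyz":[0,0,0],"turn":0,"jaw":-0.227},{"xyz":[0,0,0],"turn":0,"jaw":-0.227},{"xyz":[0,0,0],"turn":0,"jaw":-0.227}], "newtons": 20}}

```text
time: 2.98
eef_pos: [0.4715, -0.3136, 0.0118]
ee_rot: [[0.997, -0.076, 0.0], [-0.076, -0.997, -0.0], [0.0, 0.0, -1.0]]
force: [0.9, -0.7, 1.1]
opening: 0.614
finger_force: 6.0
```

Emit:
{"api": "jog_arm", "payload": {"series": [{"xyz":[0,0,0],"turn":0,"jaw":-0.227},{"xyz":[0,0,-0.02],"turn":0,"jaw":-0.227},{"xyz":[0,0,-0.05],"turn":0,"jaw":-0.227},{"xyz":[0,0,-0.1],"turn":0,"jaw":-0.227},{"xyz":[0,0,-0.1],"turn":0,"jaw":-0.227}]}}

```text
time: 3.6
eef_pos: [0.4719, -0.314, 0.0381]
ee_rot: [[0.997, -0.076, 0.002], [-0.076, -0.997, -0.002], [0.002, 0.002, -1.0]]
force: [0.3, -0.1, -1.4]
opening: 0.61
finger_force: 5.6
```

Run:
```python
from h import *
a=cap('top');b=cap('side')
A=cv2.resize(a['frame'][110:160,180:290],None,fx=7,fy=7,interpolation=cv2.INTER_CUBIC)
B=cv2.resize(b['frame'][160:230,150:260],None,fx=7,fy=7,interpolation=cv2.INTER_CUBIC)[:250*2]
A=A[:,:770];im=np.vstack([A,B[:,:770]])
cv2.imwrite('pics/c.png',cv2.resize(im[...,::-1],None,fx=.68,fy=.68));print(im.shape)
np.save('a.npy',a,allow_pickle=True);np.save('b.npy',b,allow_pickle=True)
```

```text
(840, 770, 3)
```

View pics/c.png

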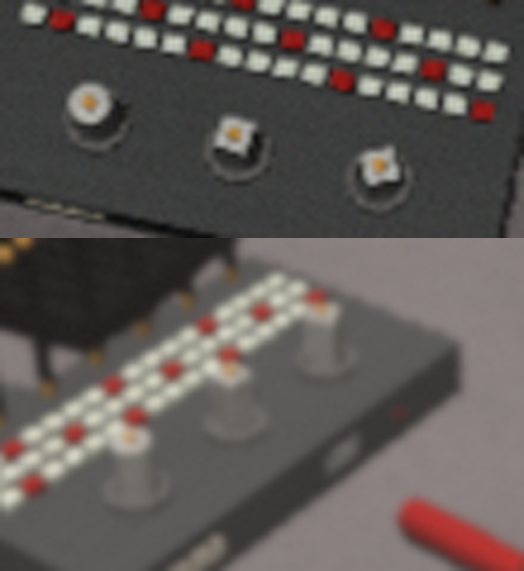

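The left can at crop (90,103), full top pixel (199,132), has a round top. The other two at (234,134) and (380,167) have square tops. Locating the round one by centroids.

Run:
```python
from h import *
a=np.load('a.npy',allow_pickle=True).item();b=np.load('b.npy',allow_pickle=True).item()
tops=[]
for u0,v0 in [(199,131.6),(229.2,138.4),(260,144.9)]:
    u0,v0=int(u0),int(v0);r=6
    g=cv2.cvtColor(a['frame'],cv2.COLOR_RGB2GRAY)[v0-r:v0+r+1,u0-r:u0+r+1]
    o=a['frame'][v0-r:v0+r+1,u0-r:u0+r+1].astype(int); g=np.maximum(g,o[...,0])
    m=cv2.moments((g>150).astype(np.uint8),True);u,v=u0-r+m['m10']/m['m00'],v0-r+m['m01']/m['m00']
    p=onz(a,u,v,.0885);tops.append(p);print((u,v),m['m00'],p.round(4))
d=tops[2]-tops[0];print('span',np.linalg.norm(d),'bank yaw',np.degrees(np.arctan2(d[0],-d[1])))
# two-view triangulation of the screw
o1,r1=ray(a,198.9,131.6);o2,r2=ray(b,176.9,200.9)
t=np.linalg.lstsq(np.c_[r1,-r2],o2-o1,rcond=None)[0];print(o1+r1*t[0],o2+r2*t[1])
```

```text
(198.14285714285714, 131.21428571428572) 42.0 [0.615  0.2174 0.0885]
(228.78571428571428, 137.67857142857142) 28.0 [0.598  0.1284 0.0885]
(259.10714285714283, 144.5) 28.0 [0.58   0.0405 0.0885]
span 0.1803296880874786 bank yaw -11.2089469194037
[0.61339115 0.21490843 0.09054581] [0.61691288 0.2167155  0.09168272]
```

Emit:
{"api": "jog_arm", "payload": {"series": [{"xyz":[0,0,-0.1],"turn":0,"jaw":-0.227},{"xyz":[0,0,-0.2],"turn":0,"jaw":-0.227},{"xyz":[0,0,-0.3],"turn":0,"jaw":-0.227},{"xyz":[0,0,-0.4],"turn":0,"jaw":-0.227},{"xyz":[0,0,-0.5],"turn":0,"jaw":-0.227}]}}

```text
time: 4.32
eef_pos: [0.4712, -0.3134, 0.1622]
ee_rot: [[0.997, -0.076, -0.001], [-0.076, -0.997, 0.001], [-0.001, -0.001, -1.0]]
force: [-0.7, -0.3, -1.1]
opening: 0.62
finger_force: 5.6
```

Emit:
{"api": "jog_arm", "payload": {"series": [{"xyz":[-0.01,-0.1,0],"turn":0,"jaw":-0.227},{"xyz":[-0.03,-0.25,0],"turn":0,"jaw":-0.227},{"xyz":[-0.05,-0.42,0],"turn":0,"jaw":-0.227},{"xyz":[-0.06,-0.6,0],"turn":0,"jaw":-0.227},{"xyz":[-0.08,-0.78,0],"turn":0,"jaw":-0.227}]}}

```text
time: 4.95
eef_pos: [0.466, -0.1162, 0.1615]
ee_rot: [[0.997, -0.076, -0.0], [-0.076, -0.997, 0.0], [-0.0, -0.0, -1.0]]
force: [1.0, 0.0, -1.5]
opening: 0.615
finger_force: 5.6
```

Emit:
{"api": "jog_arm", "payload": {"series": [{"xyz":[-0.02,-0.18,0],"turn":0,"jaw":-0.227},{"xyz":[-0.04,-0.36,0],"turn":0,"jaw":-0.227},{"xyz":[-0.06,-0.54,0],"turn":0,"jaw":-0.227},{"xyz":[-0.08,-0.72,0],"turn":0,"jaw":-0.227},{"xyz":[-0.09,-0.88,0],"turn":0,"jaw":-0.227}]}}

```text
time: 5.58
eef_pos: [0.46, 0.105, 0.1615]
ee_rot: [[0.997, -0.075, -0.001], [-0.075, -0.997, 0.0], [-0.001, -0.0, -1.0]]
force: [0.4, 0.6, 0.0]
opening: 0.617
finger_force: 5.6
```

Emit:
{"api": "jog_arm", "payload": {"series": [{"xyz":[-0.01,-0.15,0],"turn":0.005,"jaw":-0.227},{"xyz":[-0.02,-0.3,0],"turn":0.015,"jaw":-0.227},{"xyz":[-0.03,-0.42,0],"turn":0.025,"jaw":-0.227},{"xyz":[-0.04,-0.51,0],"turn":0.035,"jaw":-0.227},{"xyz":[-0.04,-0.57,0],"turn":0.038,"jaw":-0.227}]}}

```text
time: 6.2
eef_pos: [0.4608, 0.2473, 0.1614]
ee_rot: [[0.981, -0.193, -0.001], [-0.193, -0.981, -0.0], [-0.001, 0.0, -1.0]]
force: [-0.2, -0.5, -1.0]
opening: 0.615
finger_force: 5.6
```

Emit:
{"api": "jog_arm", "payload": {"series": [{"xyz":[0,0,0],"turn":0,"jaw":-0.227},{"xyz":[0,0,0],"turn":0,"jaw":-0.227}]}}

```text
time: 6.45
eef_pos: [0.4611, 0.2458, 0.1615]
ee_rot: [[0.981, -0.194, -0.001], [-0.194, -0.981, -0.0], [-0.0, 0.0, -1.0]]
force: [0.8, -0.9, -0.8]
opening: 0.615
finger_force: 5.6
```

Run:
```python
from h import *
w=cap('wrist');save(w,'w3.png',s=1.5);np.save('w3.npy',w,allow_pickle=True)
s=ctrl.get_state();R=np.array(s['ee_rot']);e=np.array(s['eef_pos'])
print(s['time'],e,R.round(3),(R.T@(np.array([.615,.217,.068])-e)).round(4))
```

```text
6.5 [0.46122131 0.24568911 0.16162659] [[ 0.981 -0.194 -0.   ]
 [-0.194 -0.981 -0.   ]
 [-0.     0.    -1.   ]] [ 0.1565 -0.0018  0.0936]
```

View pics/w3.png

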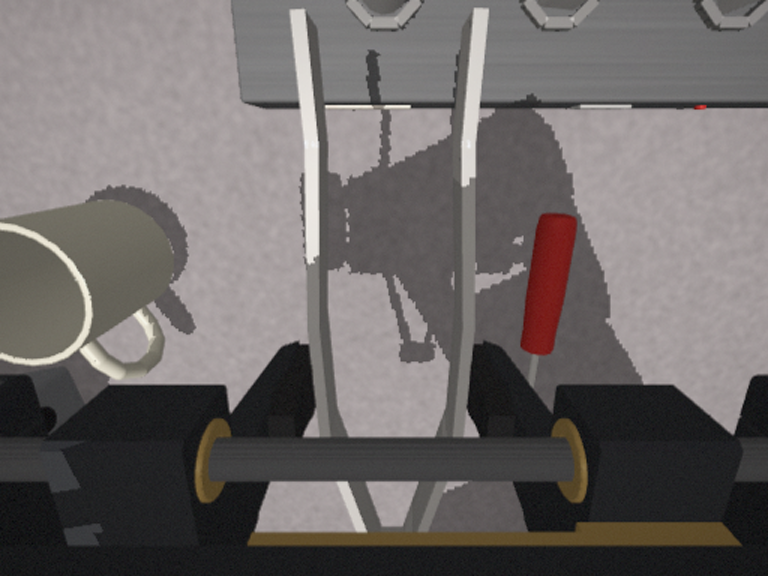

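Tongs hang straight and symmetric (tips at (298,10) and (481,10), screwdriver and mug clear). Lowering to can mid-height in front of the seat, then halfway in.

Emit:
{"api": "jog_arm", "payload": {"series": [{"xyz":[0,-0.007,0.1],"turn":0,"jaw":-0.227},{"xyz":[0,-0.007,0.2],"turn":0,"jaw":-0.227},{"xyz":[0,-0.007,0.3],"turn":0,"jaw":-0.227},{"xyz":[0,-0.007,0.366],"turn":0,"jaw":-0.227},{"xyz":[0,-0.007,0.366],"turn":0,"jaw":-0.227}]}}

```text
time: 7.12
eef_pos: [0.4612, 0.2473, 0.0695]
ee_rot: [[0.981, -0.195, -0.002], [-0.195, -0.981, -0.001], [-0.002, 0.001, -1.0]]
force: [0.6, 0.8, -1.0]
opening: 0.613
finger_force: 5.6
```

Emit:
{"api": "jog_arm", "payload": {"series": [{"xyz":[0.05,0,0],"turn":0,"jaw":-0.227},{"xyz":[0.1,0,0],"turn":0,"jaw":-0.227},{"xyz":[0.12,0,0],"turn":0,"jaw":-0.227},{"xyz":[0.12,0,0],"turn":0,"jaw":-0.227},{"xyz":[0.12,0,0],"turn":0,"jaw":-0.227}]}}

```text
time: 7.75
eef_pos: [0.4908, 0.2422, 0.0703]
ee_rot: [[0.981, -0.194, -0.0], [-0.194, -0.981, -0.0], [-0.0, 0.0, -1.0]]
force: [-0.3, 0.5, -0.4]
opening: 0.614
finger_force: 5.6
```

Run:
```python
from h import *
w=cap('wrist');save(w,'w4.png',s=1.5);np.save('w4.npy',w,allow_pickle=True)
s=ctrl.get_state();R=np.array(s['ee_rot']);e=np.array(s['eef_pos'])
print(s['time'],e,R.round(3),(R.T@(np.array([.615,.217,.068])-e)).round(4))
```

```text
7.8 [0.4907199  0.24227904 0.07025895] [[ 0.981 -0.194 -0.   ]
 [-0.194 -0.981 -0.   ]
 [-0.     0.    -1.   ]] [0.1268 0.0007 0.0022]
```

View pics/w4.png

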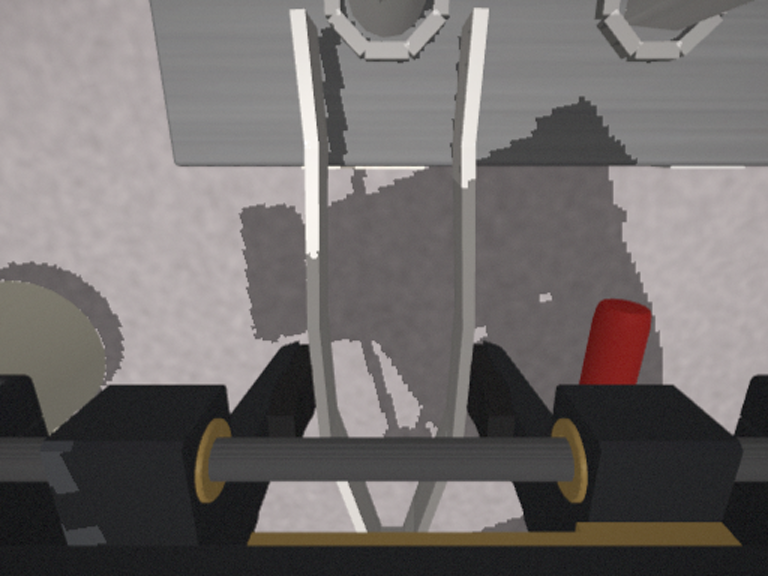

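The collar (388,60) is centred between the tips at (298,10) and (481,10). Moving in the remaining 30 mm.

Emit:
{"api": "jog_arm", "payload": {"series": [{"xyz":[0.04,0.003,0],"turn":0,"jaw":-0.227},{"xyz":[0.08,0.003,0],"turn":0,"jaw":-0.227},{"xyz":[0.12,0.003,0],"turn":0,"jaw":-0.227},{"xyz":[0.12,0.003,0],"turn":0,"jaw":-0.227},{"xyz":[0.12,0.003,0],"turn":0,"jaw":-0.227}]}}

```text
time: 8.43
eef_pos: [0.5201, 0.2356, 0.0701]
ee_rot: [[0.981, -0.194, -0.0], [-0.194, -0.981, -0.0], [-0.0, 0.0, -1.0]]
force: [1.3, -0.2, -0.4]
opening: 0.616
finger_force: 5.6
```

Run:
```python
from h import *
w0=np.load('w4.npy',allow_pickle=True).item();print('collar near edge before',onz(w0,388/1.5,62/1.5,.047).round(4))
w=cap('wrist');save(w,'w5.png',s=1.5);np.save('w5.npy',w,allow_pickle=True)
s=ctrl.get_state();R=np.array(s['ee_rot']);e=np.array(s['eef_pos'])
print(s['time'],e,(R.T@(np.array([.615,.217,.068])-e)).round(4),s['force'])
```

```text
collar near edge before [0.5956 0.2225 0.047 ]
8.475 [0.5200317  0.23568394 0.07016678] [ 0.0968 -0.0001  0.0021] [ 1.12877679  0.30496166 -0.27581963]
```

View pics/w5.png

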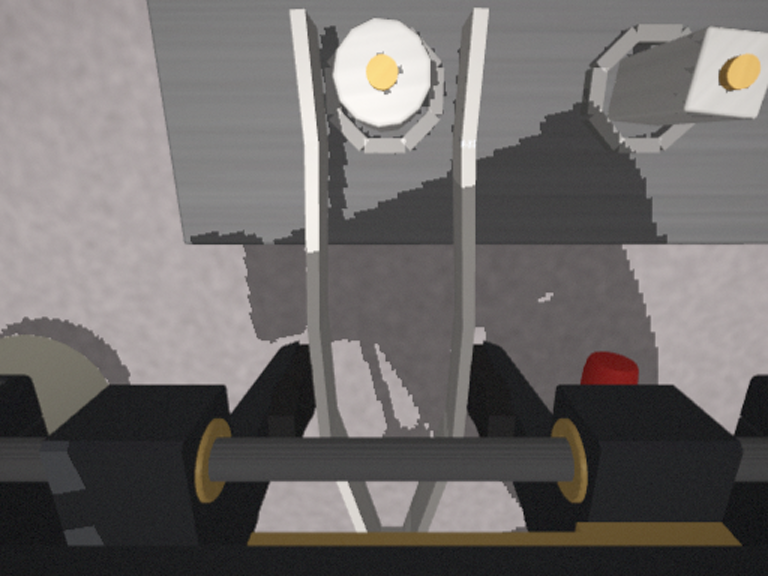

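Run:
```python
from h import *
w=np.load('w5.npy',allow_pickle=True).item()
s=ctrl.get_state();R=np.array(s['ee_rot']);e=np.array(s['eef_pos'])
for n,u,v,z in [('can',383,73,.088),('stub',382,71,.091),('tipL',297,10,.078),('tipR',481,10,.078),('collarL',324,75,.05),('collarR',443,80,.05)]:
    p=onz(w,u/1.5,v/1.5,z);print(n,p.round(4),(R.T@(p-e)).round(4))
```

```text
can [0.616  0.2187 0.088 ] [ 0.0975 -0.0019 -0.0179]
stub [0.6161 0.2189 0.091 ] [ 0.0975 -0.0021 -0.0209]
tipL [0.6368 0.238  0.078 ] [ 0.1141 -0.0249 -0.0079]
tipR [0.6273 0.19   0.078 ] [ 0.1141  0.0241 -0.0079]
collarL [0.6247 0.2379 0.05  ] [ 0.1023 -0.0224  0.0201]
collarR [0.6154 0.1988 0.05  ] [0.1007 0.0177 0.0201]
```

The can (383,73) is round, 97.5 mm ahead of the TCP and 1.5 mm left of the jaw middle. Shifting, then squeezing gently.

Emit:
{"api": "jog_arm", "payload": {"series": [{"xyz":[0,-0.006,0],"turn":0,"jaw":-0.227},{"xyz":[0,-0.006,0],"turn":0,"jaw":-0.15},{"xyz":[0,-0.006,0],"turn":0,"jaw":-0.1},{"xyz":[0,-0.006,0],"turn":0,"jaw":-0.05},{"xyz":[0,-0.006,0],"turn":0,"jaw":0}], "newtons": 30}}

```text
time: 9.1
eef_pos: [0.5206, 0.2372, 0.0703]
ee_rot: [[0.981, -0.194, -0.0], [-0.194, -0.981, 0.0], [-0.0, -0.0, -1.0]]
force: [-0.0, 0.0, -0.1]
opening: 0.517
finger_force: 30.0
```

Emit:
{"api": "jog_arm", "payload": {"series": [{"xyz":[0,0,0],"turn":0,"jaw":0.2},{"xyz":[0,0,0],"turn":0,"jaw":0.5},{"xyz":[0,0,0],"turn":0,"jaw":1},{"xyz":[0,0,0],"turn":0,"jaw":1},{"xyz":[0,0,0],"turn":0,"jaw":1}]}}

```text
time: 9.72
eef_pos: [0.5206, 0.2371, 0.0702]
ee_rot: [[0.981, -0.194, -0.0], [-0.194, -0.981, 0.0], [-0.0, -0.0, -1.0]]
force: [-0.1, -0.4, -0.3]
opening: 0.515
finger_force: 30.0
```

The tongs stopped at 45 mm, 30 N: closed on the can. Lifting slowly.

Emit:
{"api": "jog_arm", "payload": {"series": [{"xyz":[0,0,-0.02],"turn":0,"jaw":1},{"xyz":[0,0,-0.05],"turn":0,"jaw":1},{"xyz":[0,0,-0.08],"turn":0,"jaw":1},{"xyz":[0,0,-0.12],"turn":0,"jaw":1},{"xyz":[0,0,-0.16],"turn":0,"jaw":1}]}}

```text
time: 10.35
eef_pos: [0.5206, 0.2372, 0.1111]
ee_rot: [[0.981, -0.194, 0.0], [-0.194, -0.981, 0.0], [0.0, -0.0, -1.0]]
force: [0.9, -0.2, -2.2]
opening: 0.514
finger_force: 30.0
```

Emit:
{"api": "jog_arm", "payload": {"series": [{"xyz":[0,0,-0.05],"turn":0,"jaw":1},{"xyz":[0,0,-0.1],"turn":0,"jaw":1},{"xyz":[0,0,-0.15],"turn":0,"jaw":1},{"xyz":[0,0,-0.19],"turn":0,"jaw":1},{"xyz":[0,0,-0.22],"turn":0,"jaw":1}]}}

```text
time: 10.98
eef_pos: [0.5207, 0.2371, 0.1659]
ee_rot: [[0.981, -0.194, 0.0], [-0.194, -0.981, 0.0], [0.0, -0.0, -1.0]]
force: [-0.0, -0.1, -1.4]
opening: 0.516
finger_force: 30.0
```

Emit:
{"api": "jog_arm", "payload": {"series": [{"xyz":[0,0,-0.01],"turn":0,"jaw":1},{"xyz":[0,0,-0.01],"turn":0,"jaw":1},{"xyz":[0,0,-0.01],"turn":0,"jaw":1},{"xyz":[0,0,-0.01],"turn":0,"jaw":1},{"xyz":[0,0,-0.01],"turn":0,"jaw":1}]}}

```text
time: 11.6
eef_pos: [0.5206, 0.2371, 0.1676]
ee_rot: [[0.981, -0.194, -0.0], [-0.194, -0.981, -0.0], [-0.0, 0.0, -1.0]]
force: [0.1, -0.7, -1.1]
opening: 0.516
finger_force: 30.0
```

Run:
```python
from h import *
w=cap('wrist')['frame'];b=cap('side')['frame']
im=np.hstack([cv2.resize(w[:200],(400,156)),cv2.resize(w[0:120,150:350],(400,240))[:156]])
B=cv2.resize(b[100:260,130:330],(800,640),interpolation=cv2.INTER_CUBIC)[:440]
cv2.imwrite('pics/end.png',np.vstack([im,B])[...,::-1])
```

```text
(no output)
```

View pics/end.png

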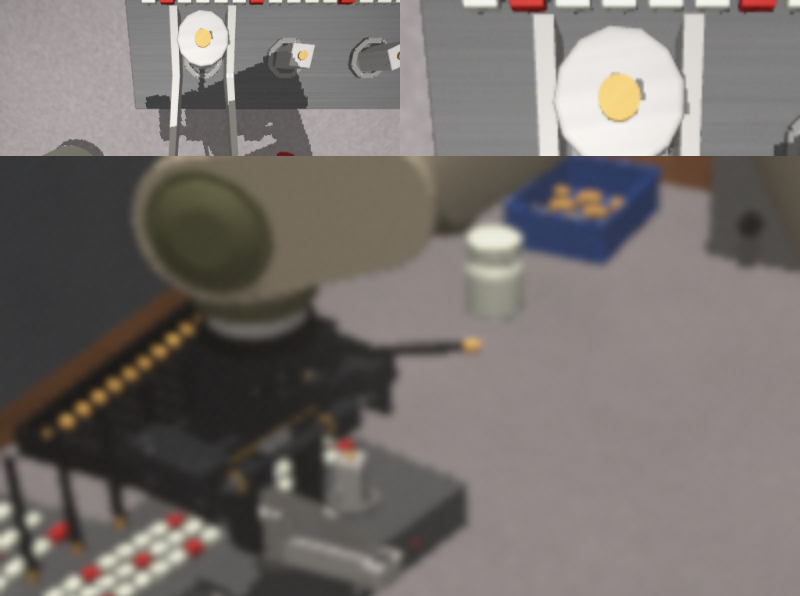

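The picture shows the can (203,37) held between the jaws with its stub centred, so it is upright. It sits about 97 mm above its empty seat, and both square cans are in place.

```bash
python3 -c "
from plant import hand_in
print(hand_in())"
```

```text
the job is handed in; nothing more can be done
None
```

The job is handed in: the round can is held upright and still in the squeezed tongs, about 97 mm above the bank's top, and the gripper was kept clear of it. The last pictures show both square cans still in their seats, and nothing else was seen to move; the arm's clock read about 11.7 s of the 48 s allowed.

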